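Clear the track and lock the slide carrier

ROBOT

A 6-joint arm with a two-finger parallel gripper is mounted at the origin on a cart in front of the work surface, level with it; the furniture and walls round the work are solid. World frame = base frame: x ahead of the robot, y to its left, z up, the work surface at z = 0. Lengths are in mm, angles in rad, forces in N, time in s.
With the tool pointing down it reaches from about 350 to 875 mm from the base axis. Payload 4.2 kg.
Tool frame: the origin (TCP) lies at the very end of the fingers, on their centre line; the grasp point (between the pads) lies 19 mm behind it (arm.grasp_offset is the distance from the TCP to the grasp point, in mm); z points along the fingers, y is the direction in which the jaws open and shut (so a half turn about z gives the same grasp; the last joint's range is limited). The gripper opens to 85 mm and grips with 20 to 120 N. Pads are 22 mm wide; open, the fingers measure 114 mm over their backs; the gripper's body (76 mm by 85 mm) begins 54 mm behind the grasp point. The pads swing forward as they close: fully open they stand 13 mm farther back than shut.
Start: joints at [1.5, 0.385, 0.008, 0, -1.194, -0.259], TCP at [202.376, 591.306, 231.312] pointing down, gripper open.
Joint ranges: [-3.14, 3.14], [-1.21, 2.06], [-1.07, 1.41], [-3.16, 2.05], [-2.99, -0.16], [-3.1, 3.1]. Speed limits (rad/s): [2.79, 2.79, 3.14, 3.14, 3.14, 3.14].

INTERFACE

Orientations are given as a unit quaternion [x, y, z, w].
In Python, from bench import arm gives the robot as it stands.
- The arm moves only by the tool arm_command, never from a script. Its argument "commands" is one flat list of numbers, 4 for each row, row after row: the shift along the tool's x, y, z in m, then the turn about the tool's z in degrees. In form: [tx, ty, tz, roll, tx, ty, tz, roll, ...]. A call has exactly 5 rows; each row shifts and turns the pose as measured when the row begins, along the tool's axes as they then stand; what a row does not reach is not made up. A row lasts 1/10 s, in which the tool goes at most 50 mm and 8.59 degrees, less where a joint would pass 70% of its speed; a pose out of reach is approached as far as the arm can. A call with a gripper value outside its range is refused whole. "jaw" is the opening, from 0 (shut) to 1 (fully open), set as the call begins (left out, the last holds). The fingers move at their own pace and stop on an object; the grip force is fixed at half the most. Time passes only in rows, so rows that do not move let the fingers close, or fill a call up. It gives the time, the measured TCP pose, the force and the opening at its end, in the units of the state.
- arm.read_state(): the state, without advancing time (a new reading comes with each control period).
- arm.get_image(name): name is "scene" or "top"; returns the picture (400x640x3 uint8, red, green, blue); there is no depth.
- arm.camera_info(name): a dict with "camera_matrix" (3x3 intrinsics, pixels), "world_from_camera" (4x4, takes a point from camera to world coordinates). Camera axes: x right, y down, z forward; pixel columns grow to the right and rows downward; lengths in mm; the calibration is good to about 2 mm. A picture is of the moment at which its call begins. camera_info takes no time and is no camera call.
- arm.job_done(): hands the job in, once; it reports no verdict.
Trained networks look in the newest picture that a camera, given by its name, has taken for a name from the list of things; names that differ only in an ending like _2 or _b are one class to them, and where a whole thing is asked for, a point or a joint stands for the part that bears it (a point fixed in the world has none). Each returns a list of dicts, best first, with "confidence" (0 to 1); they miss things now and then, are a little off and sometimes report something else, mostly with a low value. They report only what shows in the picture. A call takes as long as a camera call. They do not tell look-alikes from the thing itself.
- arm.regions_of(camera, target): "mask" (400x640 bool, what is visible of it).
- arm.place_of(camera, target): "centre" ([x, y, z] in mm, in the coordinates of the camera as it stood for that picture, good to about 4 mm: a listed point, or the origin of a listed thing).
The state is a dict: "clock": time; "joints": joint angles; "joint_vel": joint speeds; "joint_efforts": joint torques, N m; "position": TCP position; "ee_rot": TCP orientation; "contact_force": force on the tool from outside, world axes, zero at the start; "wrist_torque": the same for the moment, N m; "gripper_width": finger opening in mm.
Only numpy, scipy, OpenCV 4.12 (cv2) and the standard library are available. Lean on these libraries where they do the work, as an engineer would, in place of code of your own. Each camera call takes 0.05 s, during which the arm holds its last target.

TASK

The carrier with the green slide box must be locked for transport, but an oil bottle was left standing on its track. Lift the bottle out and stand it upright in the steel bottle tray, then slide the white sled fully home against the stop, and finally push the red-handled lock pin all the way down through the sled's orange ear and the blue lug under it. Keep the bottle upright throughout, let go of everything, and leave the other things on the desk where they are.

Things in the scene. Friction and masses are not known exactly. Their poses are not given: they have to be found in the camera images.
- carrier: Slide carrier, fixed to the desk: aluminium base 110 (x) x 305 (y) x 8 mm, blue rails along both long sides (8 wide, tops at 16 mm), blue end stop across its +y end (inner face y = +138.5 mm, top at 26 mm), blue lug (34 x 36, 25 high) on its +x side. Origin: centre of underside. y runs along the track to the stop (robot's left), x across it away from the robot; yaw within 0.2 rad.
- sled (a joint): White sled's place on the track, m: 0 = fully home (front edge at carrier y = +132.5 mm), grows to 0.11 as it is drawn to the carrier's -y. Rubs with about 2 N, stays where left. Sled 88 x 170 mm, deck 15 mm above the desk; on its stop end it carries the green slide box (73 x 105 mm, fixed, top 49 mm above the desk).
- sled_handle (a point): Grip point of the sled's orange upright handle plate, 12 mm below its top edge (top 62 mm above the desk). Plate 60 mm wide across the track, 12 mm thick along it, at the sled's rear end; 49 mm of free deck between it and the slide box. Pinch it along the track or push it from behind. Axes as the carrier's.
- sled_hole (a point): Mouth of the 13 mm hole in the sled's orange ear (30 x 30 mm, 6 mm thick, top 32 mm above the desk), which overhangs the carrier's +x side; point on the hole's axis at the ear's top face. Moves with the sled.
- lock_hole (a point): Axis of the vertical 13 mm hole through the carrier's blue lug, at the height of the ear's top face (32 mm above the desk; the lug's own top is 25 mm). The ear's hole lies exactly over it when the sled is home. Both mouths have 2 mm chamfers. Axes as the carrier's, z up.
- oil_bottle: Small white oil bottle with a blue screw cap, standing on the carrier's base (8 mm above the desk) between sled and end stop; loose, about 60 g. z axis up when upright. Origin: centre of its underside.
- bottle_center (a point): Centre of the oil bottle, 33 mm above its underside. Round body 35 mm across up to 50 mm, then a cap 23 mm across; 66 mm tall.
- tray_floor (a point): Centre of the floor of the shallow square steel bottle tray, 4 mm above the desk. Tray 95 x 95 mm outside, 87 x 87 mm inside, rim 10 mm above the desk, fixed to the desk. It stands either left of the carrier or right of it; the pin stand has the other place.
- pin_stand: Grey block 60 x 60 x 34 mm, fixed to the desk, with a through hole of 12 mm in its middle that holds the lock pin upright. Origin: centre of its underside.
- lock_pin: Loose lock pin, about 40 g, upright in the stand: steel shank 10 mm across and 30 mm long with a chamfered foot, a flange 20 mm across and 4 mm thick, above it a red grip 16 mm across and 34 mm long; 68 mm in all. Origin: the tip of the foot; z up along the grip. It rests by its flange, both in the stand and when seated in the ear.
- pin_center (a point): Point half-way up the lock pin: 34 mm above its tip, at the top face of the flange, where the red grip begins (the grip runs from here 34 mm up). It lies 4 mm above the lock_hole point when the pin is fully seated.
- eyepiece: Bystander: black microscope eyepiece, 39 mm across, 46 mm high. Origin under its centre.
- screwdriver: Bystander: yellow-handled screwdriver, 17 x 116 x 16 mm, lying. Origin under its centre.
- scissors: Bystander: blue-handled scissors, 87 x 199 x 9 mm, lying. Origin under their centre.
- marker: Bystander: red and white marker, 17 x 135 x 16 mm, lying. Origin under its centre.
- eraser: Bystander: blue and white eraser 19 x 44 x 12 mm. Origin under its centre.
There are look-alikes about, which are no part of the job. What is shaped like the oil_bottle but pink is not meant.

How it is judged:
By the outcome, as a careful person would: the job done as asked, in the order asked, and still so for the second after the job is handed in, with the robot touching nothing.
It also fails if it takes over 59 s, if anything falls off the work surface, if the arm or the gripper's body presses on something with over 40 N, if the wrist force passes 120 N, or if a joint passes its speed limit or range.

## Working session

There is one attempt and no reset: what is moved stays moved. The work goes in short steps, Python scripts to look and compute and a tool call to move; the robot and the scene stay as the last step left them, time stands still between calls to the robot, and variables do not carry over. Pictures are saved under pics/ and viewed, and the job is handed in when it is done.

Besides the shell and the picture viewer there is one more tool, called after "Request:" in YAML: its name, and indented under it one key for each argument. arm_command: Moves the arm, as the interface text tells. Its arguments: {"type":"object","properties":{"commands":{"type":"array"},"jaw":{"type":"number"}},"required":["commands"]}

```bash
mkdir -p pics; ls; python3 - <<'E'
from bench import arm
import cv2
s=arm.read_state();print(s)
for n in("scene","top"):
    im=arm.get_image(n);cv2.imwrite(f"pics/{n}0.png",im[:,:,::-1]);print(arm.camera_info(n))
E
```

```text
pics
{'clock': 0.0, 'joints': array([ 1.49959622e+00,  3.85574587e-01,  6.61981364e-03, -5.14458824e-04,
       -1.19395143e+00, -2.58589856e-01]), 'joint_vel': array([-0.00050906,  0.00013359, -0.0018183 ,  0.00186511, -0.00074179,
       -0.00024726]), 'joint_efforts': array([ 5.57664771e-04, -3.92289805e+01,  1.88404351e+01,  4.18628320e+00,
       -4.53982342e-03,  8.06249062e-06]), 'position': array([202.19809633, 590.78216883, 230.20602452]), 'ee_rot': array([ 9.86419438e-01, -1.64242265e-01, -1.39333427e-04,  1.07267775e-03]), 'contact_force': array([-0.17749651, -0.51155554,  0.13643466]), 'wrist_torque': array([ 0.02877022,  0.00995858, -0.02828386]), 'gripper_width': 85.26712416047596}
{'camera_matrix': array([[448.24484975,   0.        , 318.93061748],
       [  0.        , 448.24484975, 200.97322573],
       [  0.        ,   0.        ,   1.        ]]), 'world_from_camera': array([[-6.57367943e-01, -3.60317933e-01,  6.61844676e-01,
        -5.59943624e+02],
       [-7.53153282e-01,  2.84949486e-01, -5.92928262e-01,
         9.16941869e+02],
       [ 2.50503863e-02, -8.88242522e-01, -4.58691291e-01,
         7.74066780e+02],
       [ 0.00000000e+00,  0.00000000e+00,  0.00000000e+00,
         1.00000000e+00]])}
{'camera_matrix': array([[467.52238398,   0.        , 320.44914159],
       [  0.        , 467.52238398, 203.73465648],
       [  0.        ,   0.        ,   1.        ]]), 'world_from_camera': array([[-4.72721461e-02, -9.78577128e-01,  2.00380009e-01,
         9.83774025e+01],
       [-9.98858954e-01,  4.49460809e-02, -1.61443230e-02,
         2.35426236e+01],
       [ 6.79216918e-03, -2.00914543e-01, -9.79585225e-01,
         1.83426225e+03],
       [ 0.00000000e+00,  0.00000000e+00,  0.00000000e+00,
         1.00000000e+00]])}
```

View pics/scene0.png

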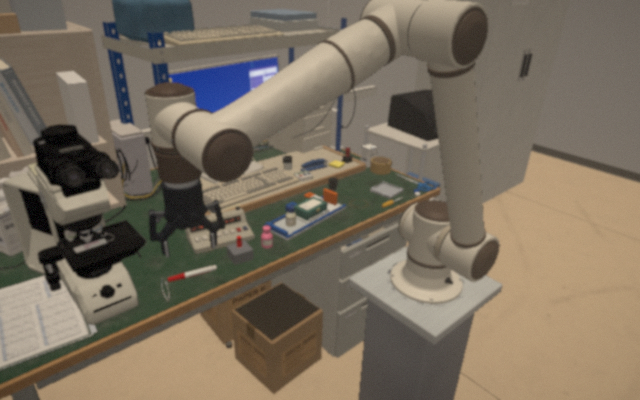

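View pics/top0.png

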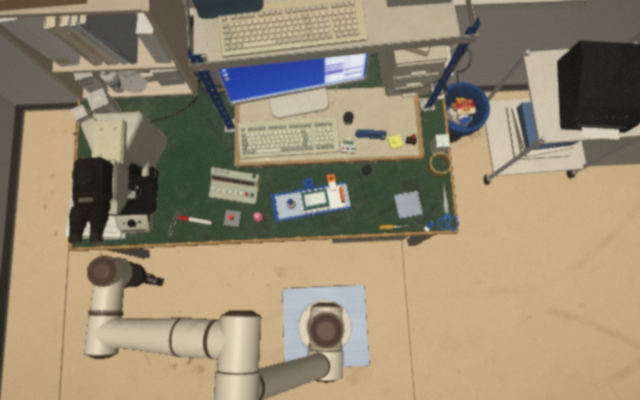

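```bash
cat > h.py <<'E'
from bench import arm
import numpy as np, cv2
C={n:arm.camera_info(n) for n in("scene","top")}
def proj(n,p):
    p=np.atleast_2d(p);T=np.linalg.inv(C[n]["world_from_camera"]);q=p@T[:3,:3].T+T[:3,3]
    u=q@C[n]["camera_matrix"].T;return u[:,:2]/u[:,2:]
def back(n,uv,z):
    T=C[n]["world_from_camera"];K=C[n]["camera_matrix"]
    d=T[:3,:3]@np.linalg.solve(K,[uv[0],uv[1],1.]);o=T[:3,3];return o+d*(z-o[2])/d[2]
def w(n,c): T=C[n]["world_from_camera"];return T[:3,:3]@np.array(c)+T[:3,3]
def crop(im,x0,y0,x1,y1,f,name): cv2.imwrite(name,cv2.resize(im[y0:y1,x0:x1,::-1],None,fx=f,fy=f,interpolation=cv2.INTER_CUBIC))
E
python3 - <<'E'
from h import *
np.set_printoptions(precision=1,suppress=True)
for t in["carrier","sled_handle","sled_hole","lock_hole","bottle_center","tray_floor","pin_stand","pin_center","sled"]:
  for n in("scene","top"):
    try: 
      for r in arm.place_of(n,t)[:3]: print(t,n,round(r["confidence"],2),w(n,r["centre"]))
    except Exception as e: print(t,n,e)
im=arm.get_image("top");crop(im,210,160,440,250,3.4,"pics/t1.png")
im=arm.get_image("scene");crop(im,220,140,440,270,3.6,"pics/s1.png")
print(arm.read_state()["clock"])
E
```

```text
carrier scene 0.98 [488.6  36.9   0.3]
sled_handle scene 0.81 [503.4 -89.2  52.1]
sled_handle top 0.75 [500.4 -90.5  55. ]
sled_hole scene 0.82 [572.5 -45.4  32.6]
sled_hole top 0.71 [482.3  34.5  -5.7]
sled_hole top 0.61 [571.5 -52.4  30.2]
sled_hole top 0.3 [ 363.7 -429.7    3. ]
lock_hole scene 0.73 [559.5  43.3  32.6]
lock_hole top 0.93 [556.4  41.4  29.5]
lock_hole top 0.34 [ 361.4 -425.9    5.4]
lock_hole top 0.33 [ 437.5 -503.3    4.9]
bottle_center scene 0.48 [430.6 247.8  32.9]
bottle_center scene 0.45 [478.3 115.9  38.5]
bottle_center top 0.58 [475.9 113.8  41.7]
bottle_center top 0.57 [431.1 242.3  30.8]
tray_floor scene 0.69 [ 458.6 -357.4    4.3]
tray_floor top 0.86 [ 454.7 -356.2    4.9]
tray_floor top 0.64 [ 438.5 -500.3    5.6]
pin_stand scene 0.76 [428.9 347.    2.1]
pin_stand top 0.58 [424.6 340.3   2.4]
pin_center scene 0.39 [429.7 342.2  39.1]
pin_center top 0.43 [425.8 340.5  44. ]
sled scene it knows: bottle_center, carrier, eraser, eyepiece, lock_hole, lock_pin, marker, oil_bottle, pin_center, pin_stand, scissors, screwdriver, sled_handle, sled_hole, tray_floor
sled top it knows: bottle_center, carrier, eraser, eyepiece, lock_hole, lock_pin, marker, oil_bottle, pin_center, pin_stand, scissors, screwdriver, sled_handle, sled_hole, tray_floor
1.0
```

View pics/t1.png

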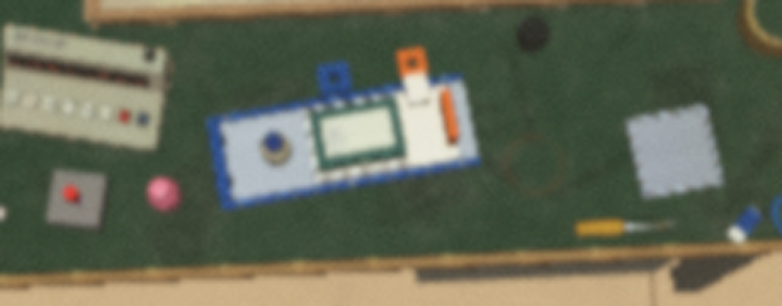

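View pics/s1.png

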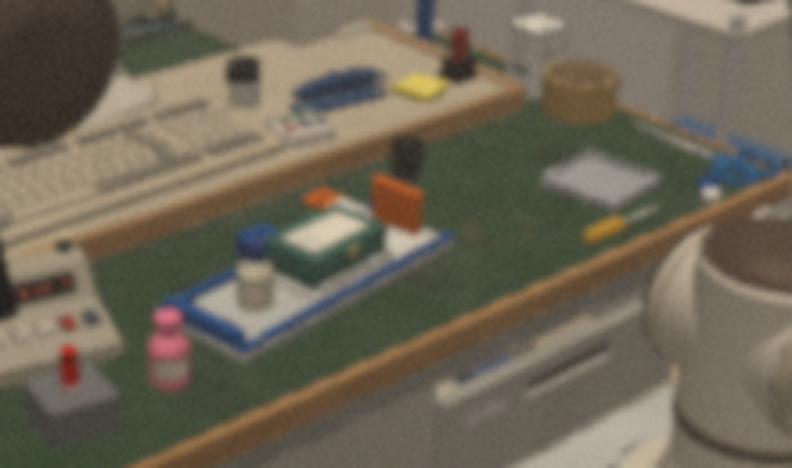

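```bash
python3 - <<'E'
from h import *
out=[]
for n,(x0,y0,x1,y1,f) in(("top",(210,160,440,250,3.4)),("scene",(220,140,440,270,3.4))):
  ims=np.mean([arm.get_image(n).astype(float) for _ in range(8)],0)
  np.save(f"pics/avg_{n}.npy",ims)
  im=ims.astype(np.uint8).copy()
  d={}
  for t,c in(("carrier",(255,0,255)),("oil_bottle",(255,255,0)),("tray_floor",(0,255,255)),("pin_stand",(255,128,0)),("lock_pin",(0,255,0)),("sled_handle",(0,0,255))):
    for i,r in enumerate(arm.regions_of(n,t)[:2]):
      m=r["mask"];d[f"{t}{i}"]=m
      print(n,t,round(r["confidence"],2),m.sum(),np.argwhere(m).mean(0)[::-1].round(1))
  np.savez(f"pics/m_{n}.npz",**d)
  k=cv2.resize(im[y0:y1,x0:x1],None,fx=f,fy=f,interpolation=cv2.INTER_CUBIC)
  for m in d.values():
    M=cv2.resize(m[y0:y1,x0:x1].astype(np.uint8),(k.shape[1],k.shape[0]),interpolation=cv2.INTER_NEAREST)
    cs,_=cv2.findContours(M,0,2);cv2.drawContours(k,cs,-1,(255,0,255),1)
  cv2.imwrite(f"pics/{n}_m.png",k[:,:,::-1])
E
```

```text
top carrier 0.96 2187 [311.5 199.4]
top oil_bottle 0.61 78 [290.8 203.3]
top oil_bottle 0.54 79 [258.1 216.8]
top tray_floor 0.67 555 [408.2 204.5]
top tray_floor 0.25 256 [232.7 218.6]
top pin_stand 0.71 221 [233.2 218.5]
top lock_pin 0.73 212 [447.7 216.1]
top sled_handle 0.7 1065 [322.2 197.3]
scene carrier 0.87 1775 [306.8 213.3]
scene oil_bottle 0.76 210 [265.8 236.8]
scene oil_bottle 0.43 203 [290.3 216.3]
scene tray_floor 0.71 312 [386.7 189.1]
scene tray_floor 0.71 191 [290.  215.9]
scene pin_stand 0.64 349 [239.  252.9]
scene lock_pin 0.62 58 [238.3 242. ]
scene sled_handle 0.57 902 [315.3 205.3]
```

View pics/top_m.png

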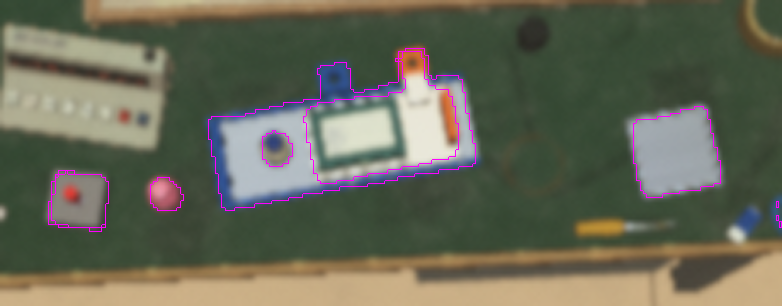

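View pics/scene_m.png

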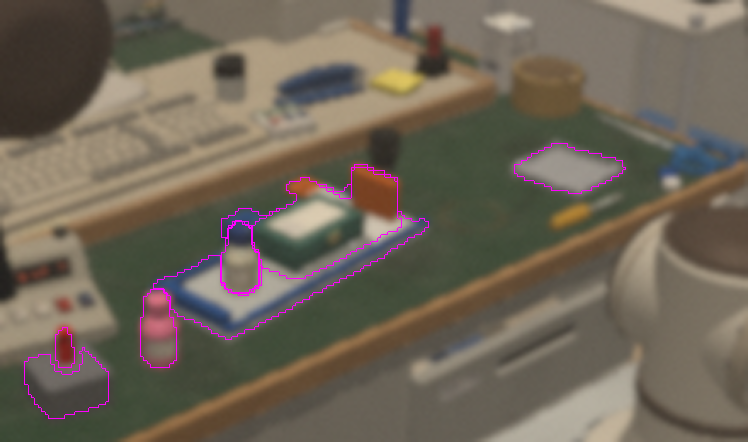

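```bash
cat > fit.py <<'E'
from h import *
from scipy.optimize import minimize
def box(cx,cy,sx,sy,z0,z1):
    return np.array([[cx+a*sx/2,cy+b*sy/2,z] for a in(-1,1) for b in(-1,1) for z in(z0,z1)])
def sil(n,boxes,X,S=6,roi=(215,150,440,290)):
    x,y,yaw=X; c,s=np.cos(yaw),np.sin(yaw)
    m=np.zeros(((roi[3]-roi[1])*S,(roi[2]-roi[0])*S),np.uint8)
    for b in boxes:
        P=np.c_[x+c*b[:,0]-s*b[:,1],y+s*b[:,0]+c*b[:,1],b[:,2]]
        uv=(proj(n,P)-[roi[0]-.5,roi[1]-.5])*S
        cv2.fillConvexPoly(m,cv2.convexHull(np.round(uv*16).astype(np.int32)),1,shift=4)
    return cv2.resize(m.astype(np.float32),None,fx=1/S,fy=1/S,interpolation=cv2.INTER_AREA)
def iou(a,m,roi=(215,150,440,290)):
    m=m[roi[1]:roi[3],roi[0]:roi[2]].astype(np.float32)
    return np.minimum(a,m).sum()/np.maximum(a,m).sum()
def nm(f,x0,st):
    x0=np.array(x0,float);sim=[x0]+[x0+np.eye(len(x0))[i]*st[i] for i in range(len(x0))]
    return minimize(f,x0,method="Nelder-Mead",options=dict(initial_simplex=sim,maxiter=500,xatol=.02,fatol=1e-5))
def sledboxes(q,lx,ly):
    f=132.5-q
    return [box(0,f-85,88,170,8,15),box(0,f-170+6+0,60,12,15,62),box(0,f-170+12+49+52.5,73,105,15,49),box(lx,ly-q,30,30,26,32)]
def carboxes(lx,ly): return [box(0,0,110,305,0,8),box(-51,0,8,305,8,16),box(51,0,8,305,8,16),box(0,145.5,110,14,0,26),box(lx,ly,34,36,0,25)]
E
python3 - <<'E'
from fit import *
np.set_printoptions(precision=3,suppress=True)
M={n:np.load(f"pics/m_{n}.npz") for n in("top","scene")}
for n in("top","scene"):
  m=M[n]["carrier0"]|M[n]["sled_handle0"]|(M[n]["oil_bottle0"] if n=="top" else M[n]["oil_bottle1"])
  s=M[n]["sled_handle0"]
  def f(p):
    b=box(0,0,35,35,8,58)
    bb=sledboxes(p[4]*10,p[5]*10+70,p[3]*10)
    bot=[np.array([[0,p[6]*10,0]])+np.array([[17.5*np.cos(t),17.5*np.sin(t),z] for t in np.linspace(0,6.28,16) for z in(8,58)]),
         np.array([[0,p[6]*10,0]])+np.array([[11.5*np.cos(t),11.5*np.sin(t),z] for t in np.linspace(0,6.28,16) for z in(58,74)])]
    X=(p[0]*10,p[1]*10,p[2]/10)
    return -iou(sil(n,carboxes(p[5]*10+70,p[3]*10)+bb+bot,X),m)-iou(sil(n,bb,X),s)
  r=nm(f,[48.8,3.7,1.5,-.5,9.3,0,8],[.5,.5,.3,.5,.5,.3,1]);r=nm(f,r.x,[.2,.2,.1,.2,.2,.2,.4])
  p=r.x;x,y,yaw=p[0]*10,p[1]*10,p[2]/10;q=p[4]*10;lx=70+p[5]*10;ly=p[3]*10
  R=np.array([[np.cos(yaw),-np.sin(yaw)],[np.sin(yaw),np.cos(yaw)]])
  print(n,-r.fun/2,"pose",x,y,yaw,"q",q,"lug",lx,ly,"lockw",R@[lx,ly]+[x,y],"earw",R@[lx,ly-q]+[x,y],"handle",R@[0,132.5-q-164]+[x,y],"bot",R@[0,p[6]*10]+[x,y])
E
```

```text
top 0.9379317760467529 pose 485.54473443942277 34.18092598817834 0.14530900904002136 q 93.3448301854439 lug 69.47265206860612 -3.9505103307518596 lockw [554.857  40.332] earw [568.373 -52.03 ] handle [503.622 -89.348] bot [472.083 126.167]
scene 0.9058368802070618 pose 492.22659244963427 30.791522478809085 0.15303324380919392 q 94.36923963503529 lug 72.20839600768772 -0.29157417415820835 lockw [563.636  41.511] earw [578.021 -51.756] handle [511.414 -93.607] bot [479.933 110.498]
```

The pictures show two bottle-shaped things. One is white with a blue cap at top px (291,203) and scene px (290,216), on the carrier between sled and stop. The other is pink, at top px (258,217) and scene px (266,237), on the desk. The white one matches the description, and the enlarged crops confirm it. The tray is at top px (408,204) and the pin stand at (233,218). The white bottle is at about (477,115), and the two cameras agree within 2 mm.

```bash
cat > plan.py <<'E'
from h import *
import sys
from scipy.spatial.transform import Rotation as Ro
# usage: plan.py x y z toolYdeg nrows
x,y,z,a,n=map(float,sys.argv[1:6]);n=int(n)
s=arm.read_state();R=Ro.from_quat(s["ee_rot"]).as_matrix();p=s["position"]
cur=np.degrees(np.arctan2(R[1,1],R[0,1]));da=(a-cur+180)%360-180
roll=-da; per=roll/n
print("pos",p.round(1),"toolY",cur.round(1),"roll",roll.round(1),"j",s["joints"].round(2),"F",s["contact_force"].round(1),"w",round(s["gripper_width"],1),"t",s["clock"])
d=np.array([x,y,z])-p;print("dist",d.round(1),np.linalg.norm(d).round(1))
for i in range(n):
    v=(R@Ro.from_euler("z",per*i,degrees=True).as_matrix()).T@(d/n)/1000
    print(*v.round(4),round(per,2),sep=",",end=", " if (i+1)%5 else "\n")
E
python3 plan.py 477 115 130 -171.3 15
```

```text
pos [202.4 591.3 231.3] toolY -108.9 roll 62.4 j [ 1.5   0.38  0.01  0.   -1.19 -0.26] F [ 0.2  0.6 -1.3] w 85.3 t 2.4
dist [ 274.6 -476.3 -101.3] 559.1
0.0276,0.0241,0.0068,4.16, 0.0293,0.022,0.0068,4.16, 0.0308,0.0199,0.0068,4.16, 0.0322,0.0176,0.0068,4.16, 0.0334,0.0152,0.0068,4.16
0.0344,0.0127,0.0068,4.16, 0.0352,0.0102,0.0068,4.16, 0.0358,0.0076,0.0068,4.16, 0.0363,0.005,0.0068,4.16, 0.0366,0.0024,0.0068,4.16
0.0367,-0.0003,0.0068,4.16, 0.0365,-0.003,0.0068,4.16, 0.0362,-0.0056,0.0068,4.16, 0.0357,-0.0082,0.0068,4.16, 0.035,-0.0108,0.0068,4.16
```

Request:
arm_command:
  commands: [0.028,0.024,0.007,4.2,0.029,0.022,0.007,4.2,0.031,0.02,0.007,4.2,0.032,0.018,0.007,4.2,0.033,0.015,0.007,4.2]
  jaw: 1

```text
clock: 2.9
position: [293.8, 431.7, 195.2]
ee_rot: [0.939, -0.345, 0.0, -0.002]
contact_force: [1.4, -0.3, 0.6]
gripper_width: 85.5
```

Request:
arm_command:
  commands: [0.034,0.013,0.007,4.2,0.035,0.01,0.007,4.2,0.036,0.008,0.007,4.2,0.036,0.005,0.007,4.2,0.037,0.002,0.007,4.2]

```text
clock: 3.4
position: [385.2, 265.3, 159.7]
ee_rot: [0.857, -0.516, -0.0, -0.004]
contact_force: [0.1, -0.2, -0.4]
gripper_width: 85.4
```

```bash
python3 plan.py 477 115 120 -171.3 10
```

```text
pos [385.2 265.3 159.7] toolY -152.1 roll 19.2 j [ 0.95  0.18 -0.47 -0.   -0.9  -0.46] F [ 0.1 -0.2 -0.4] w 85.4 t 3.4
dist [  91.8 -150.3  -39.7] 180.5
0.0176,-0.001,0.0039,1.92, 0.0175,-0.0016,0.0039,1.92, 0.0175,-0.0022,0.0039,1.92, 0.0174,-0.0028,0.0039,1.92, 0.0173,-0.0034,0.0039,1.92
0.0172,-0.004,0.0039,1.92, 0.017,-0.0045,0.0039,1.92, 0.0169,-0.0051,0.0039,1.92, 0.0167,-0.0057,0.0039,1.92, 0.0165,-0.0062,0.0039,1.92
```

Request:
arm_command:
  commands: [0.035,-0.002,0.008,3.9,0.035,-0.005,0.008,3.9,0.035,-0.007,0.008,3.9,0.034,-0.01,0.008,3.8,0.034,-0.012,0.008,3.8]

```text
clock: 3.9
position: [482.2, 108.1, 119.5]
ee_rot: [0.754, -0.657, -0.0, -0.007]
contact_force: [0.2, 1.0, -0.2]
gripper_width: 85.5
```

```bash
python3 plan.py 477 115 110 -171.3 5; python3 - <<'E'
from h import *
crop(arm.get_image("top"),210,150,440,260,3.4,"pics/t2.png")
crop(arm.get_image("scene"),200,120,420,270,3.4,"pics/s2.png")
E
```

```text
pos [482.2 108.1 119.5] toolY -172.1 roll -0.8 j [ 0.55  0.28 -0.47 -0.01 -0.81 -0.4 ] F [ 0.2  1.  -0.2] w 85.5 t 3.9
dist [-5.2  6.9 -9.5] 12.9
-0.0015,0.0009,0.0019,-0.16, -0.0015,0.0009,0.0019,-0.16, -0.0015,0.0008,0.0019,-0.16, -0.0015,0.0008,0.0019,-0.16, -0.0015,0.0008,0.0019,-0.16
```

View pics/s2.png

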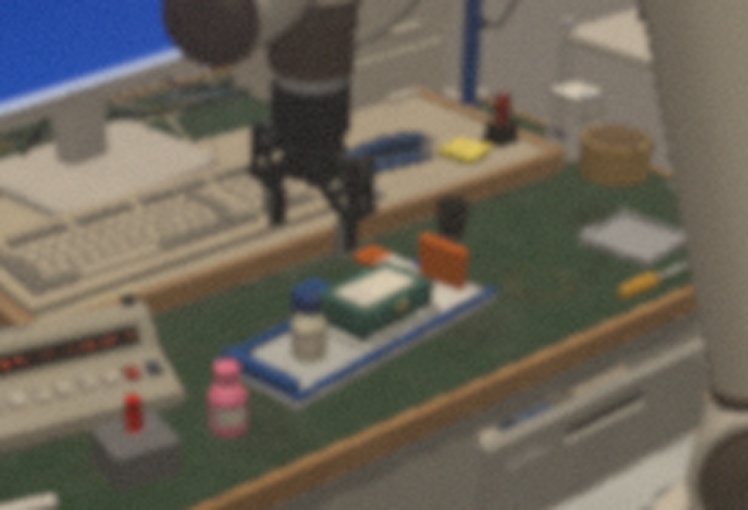

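View pics/t2.png

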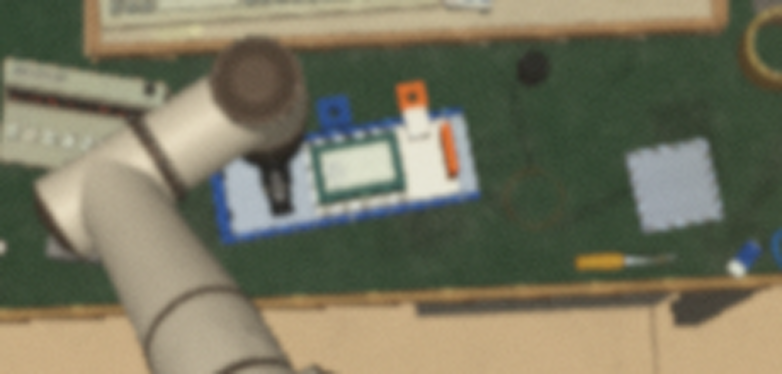

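Request:
arm_command:
  commands: [-0.004,0.002,0.01,-0.4,-0.004,0.002,0.02,-0.4,0,0,0.02,0,0,0,0.02,0,0,0,0.01,0]

```text
clock: 4.5
position: [477.9, 118.3, 36.9]
ee_rot: [0.759, -0.651, 0.001, -0.009]
contact_force: [-0.2, 0.6, -0.2]
gripper_width: 85.3
```

```bash
python3 plan.py 477 115 27 -171.3 2
```

```text
pos [477.9 118.3  36.9] toolY -171.2 roll 0.1 j [ 0.57  0.4  -0.56 -0.01 -0.59 -0.41] F [-0.2  0.6 -0.2] w 85.3 t 4.5
dist [-0.9 -3.3 -9.9] 10.5
0.0016,0.0008,0.0049,0.06, 0.0016,0.0008,0.0049,0.06,
```

Request:
arm_command:
  commands: [0.003,0.001,0.009,0,0,0,0,0,0,0,0,0,0,0,0,0,0,0,0,0]

```text
clock: 5.0
position: [477.2, 117.3, 27.7]
ee_rot: [0.761, -0.649, 0.001, -0.009]
contact_force: [0.3, 0.3, 0.2]
gripper_width: 85.7
```

Request:
arm_command:
  commands: [0,0,0,0,0,0,0,0,0,0,0,0,0,0,0,0,0,0,0,0]
  jaw: 0

```text
clock: 5.5
position: [478.3, 117.6, 29.7]
ee_rot: [0.761, -0.649, 0.001, -0.011]
contact_force: [0.4, -0.7, 0.1]
gripper_width: 32.5
```

Request:
arm_command:
  commands: [0,0,0,0,0,0,0,0,0,0,0,0,0,0,0,0,0,0,0,0]

```text
clock: 6.0
position: [478.2, 117.5, 29.5]
ee_rot: [0.761, -0.649, 0.001, -0.011]
contact_force: [-0.0, 0.3, 0.0]
gripper_width: 32.1
```

Request:
arm_command:
  commands: [0,0,-0.01,0,0,0,-0.02,0,0,0,-0.03,0,0,0,-0.03,0,0,0,-0.02,0]

```text
clock: 6.5
position: [473.9, 114.4, 141.7]
ee_rot: [0.761, -0.649, -0.0, -0.006]
contact_force: [-0.3, 0.3, -1.8]
gripper_width: 32.1
```

```bash
python3 plan.py 456.5 -357 140 -171.3 15; python3 - <<'E'
from h import *
crop(arm.get_image("scene"),200,120,420,270,3.4,"pics/s3.png")
E
```

```text
pos [473.9 114.4 141.7] toolY -171.0 roll 0.3 j [ 0.57  0.24 -0.45 -0.01 -0.87 -0.41] F [-0.3  0.3 -1.8] w 32.1 t 6.5
dist [ -17.4 -471.4   -1.7] 471.7
0.0309,0.0061,-0.0002,0.02, 0.0309,0.0061,-0.0002,0.02, 0.0309,0.0061,-0.0002,0.02, 0.0309,0.006,-0.0002,0.02, 0.0309,0.006,-0.0002,0.02
0.0309,0.006,-0.0002,0.02, 0.0309,0.006,-0.0002,0.02, 0.0309,0.006,-0.0002,0.02, 0.0309,0.006,-0.0002,0.02, 0.0309,0.006,-0.0002,0.02
0.0309,0.006,-0.0002,0.02, 0.0309,0.006,-0.0002,0.02, 0.0309,0.0059,-0.0002,0.02, 0.0309,0.0059,-0.0002,0.02, 0.0309,0.0059,-0.0002,0.02
```

View pics/s3.png

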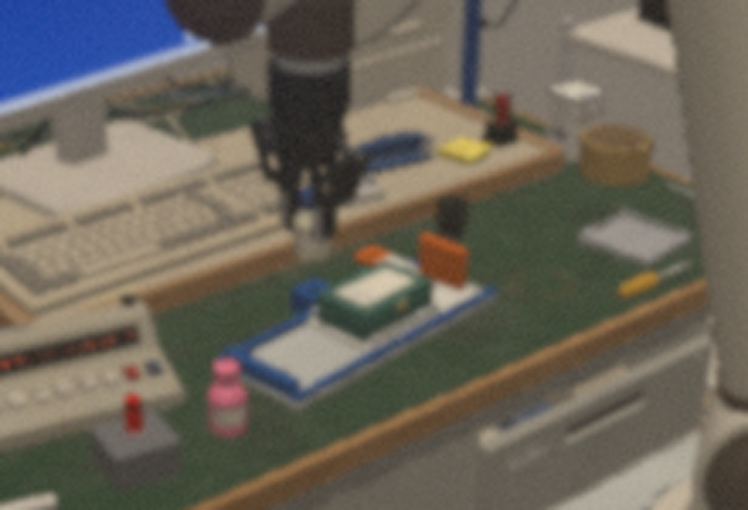

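The bottle hangs upright in the fingers (crop px 312,225), clear of the track. Next I carry it to the tray.

Request:
arm_command:
  commands: [0.015,0.003,0,0,0.025,0.005,0,0,0.03,0.006,0,0,0.035,0.007,0,0,0.035,0.007,0,0]

```text
clock: 7.05
position: [469.3, -31.0, 144.3]
ee_rot: [0.763, -0.646, 0.001, -0.011]
contact_force: [0.8, 0.6, -0.5]
gripper_width: 31.9
```

Request:
arm_command:
  commands: [0.035,0.007,0,0,0.035,0.007,0,0,0.035,0.007,0,0,0.035,0.007,0,0,0.035,0.007,0,0]

```text
clock: 7.55
position: [456.9, -219.3, 139.3]
ee_rot: [0.763, -0.647, -0.002, -0.009]
contact_force: [0.1, 0.1, -1.2]
gripper_width: 32.0
```

```bash
python3 plan.py 456.5 -357 120 -171.3 5
```

```text
pos [ 456.9 -219.3  139.3] toolY -170.6 roll 0.7 j [-0.14  0.28 -0.4  -0.02 -0.89  0.32] F [ 0.1  0.1 -1.2] w 32.0 t 7.55
dist [  -0.4 -137.7  -19.3] 139.1
0.0272,0.0046,0.0034,0.15, 0.0272,0.0046,0.0034,0.15, 0.0272,0.0045,0.0034,0.15, 0.0272,0.0044,0.0034,0.15, 0.0273,0.0044,0.0034,0.15
```

Request:
arm_command:
  commands: [0.035,0.006,0.004,0.3,0.033,0.005,0.004,0.2,0.028,0.005,0.004,0.2,0.02,0.003,0.004,0,0.01,0.002,0.004,0]

```text
clock: 8.05
position: [448.7, -356.8, 113.6]
ee_rot: [0.756, -0.654, -0.005, -0.008]
contact_force: [0.9, -0.1, -0.8]
gripper_width: 32.4
```

```bash
python3 plan.py 456.5 -357 40 -171.3 5
```

```text
pos [ 448.7 -356.8  113.6] toolY -171.7 roll -0.4 j [-0.4   0.41 -0.26 -0.02 -0.9   0.56] F [ 0.9 -0.1 -0.8] w 32.4 t 8.05
dist [  7.8  -0.2 -73.6] 74.0
0.0005,-0.0015,0.0147,-0.09, 0.0005,-0.0015,0.0147,-0.09, 0.0005,-0.0015,0.0147,-0.09, 0.0005,-0.0015,0.0147,-0.09, 0.0005,-0.0015,0.0147,-0.09
```

Request:
arm_command:
  commands: [0.001,-0.003,0.02,0,0.001,-0.002,0.02,0,0,-0.002,0.02,0,0,0,0.015,0,0,0,0.005,0]

```text
clock: 8.55
position: [451.8, -357.5, 29.0]
ee_rot: [0.755, -0.656, -0.008, -0.007]
contact_force: [0.3, -0.1, 0.3]
gripper_width: 32.3
```

```bash
python3 plan.py 456.5 -357 26 -171.3 5; python3 - <<'E'
from h import *
crop(arm.get_image("scene"),330,120,450,230,5,"pics/s4.png")
E
```

```text
pos [ 451.8 -357.5   29. ] toolY -172.0 roll -0.7 j [-0.4   0.53 -0.33 -0.03 -0.72  0.56] F [ 0.3 -0.1  0.3] w 32.3 t 8.55
dist [ 4.7  0.5 -3. ] 5.6
0.0001,-0.001,0.0006,-0.13, 0.0001,-0.001,0.0006,-0.13, 0.0001,-0.001,0.0006,-0.13, 0.0001,-0.001,0.0006,-0.13, 0.0001,-0.001,0.0006,-0.13
```

View pics/s4.png

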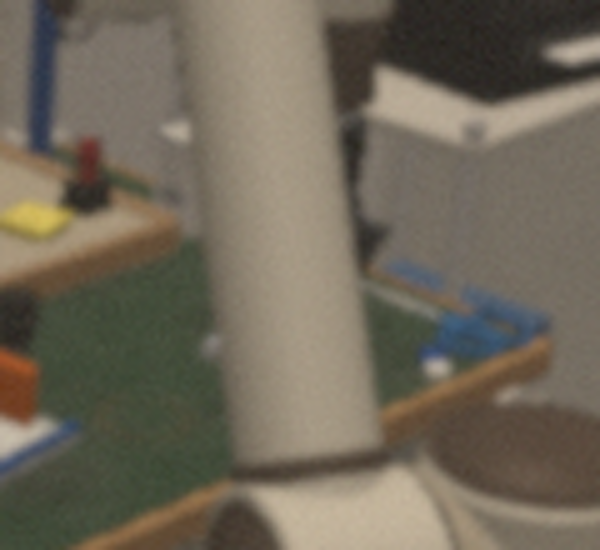

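Request:
arm_command:
  commands: [0,-0.003,0.002,0,0,-0.002,0.002,0,0,0,0.001,0,0,0,0,0,0,0,0,0]

```text
clock: 9.1
position: [458.1, -357.0, 26.9]
ee_rot: [0.755, -0.655, -0.006, -0.007]
contact_force: [-0.2, 1.4, -0.4]
gripper_width: 32.5
```

Request:
arm_command:
  commands: [0,0,0.002,0,0,0,0.001,0,0,0,0,0,0,0,0,0,0,0,0,0]

```text
clock: 9.6
position: [459.0, -357.3, 25.8]
ee_rot: [0.756, -0.655, -0.004, -0.008]
contact_force: [0.3, 0.6, -1.1]
gripper_width: 32.2
```

Request:
arm_command:
  commands: [0,0,0.002,0,0,0,0.001,0,0,0,0,0,0,0,0,0,0,0,0,0]

```text
clock: 10.1
position: [459.3, -357.5, 25.7]
ee_rot: [0.756, -0.654, -0.004, -0.007]
contact_force: [0.0, -0.0, 1.9]
gripper_width: 32.4
```

Contact is felt at TCP z 25.7, where 25.6 was expected for the tray floor. I'm opening the jaws.

Request:
arm_command:
  commands: [0,0,0,0,0,0,0,0,0,0,0,0,0,0,0,0,0,0,0,0]
  jaw: 1

```text
clock: 10.6
position: [459.3, -357.6, 24.8]
ee_rot: [0.756, -0.654, -0.004, -0.007]
contact_force: [0.2, 0.7, -0.3]
gripper_width: 85.3
```

Request:
arm_command:
  commands: [0,0,-0.005,0,0,0,-0.02,0,0,0,-0.03,0,0,0,-0.03,0,0,0,-0.03,0]

```text
clock: 11.1
position: [456.0, -358.2, 139.3]
ee_rot: [0.756, -0.655, -0.01, -0.006]
contact_force: [1.1, -0.6, -0.0]
gripper_width: 85.5
```

```bash
python3 plan.py 510 -140 140 -171.3 10
```

```text
pos [ 456.  -358.2  139.3] toolY -171.8 roll -0.5 j [-0.4   0.4  -0.21 -0.02 -0.98  0.55] F [ 1.1 -0.6 -0. ] w 85.5 t 11.1
dist [ 54.  218.2   0.7] 224.7
-0.0208,-0.0085,0.0004,-0.05, -0.0208,-0.0085,0.0004,-0.05, -0.0208,-0.0085,0.0004,-0.05, -0.0208,-0.0085,0.0004,-0.05, -0.0208,-0.0085,0.0004,-0.05
-0.0208,-0.0086,0.0004,-0.05, -0.0208,-0.0086,0.0004,-0.05, -0.0208,-0.0086,0.0004,-0.05, -0.0208,-0.0086,0.0004,-0.05, -0.0208,-0.0086,0.0004,-0.05
```

Request:
arm_command:
  commands: [-0.035,-0.013,0,0,-0.042,-0.017,0,0,-0.042,-0.017,0,0,-0.042,-0.017,0,0,-0.042,-0.017,0,0]
  jaw: 0

```text
clock: 11.6
position: [511.8, -146.0, 152.1]
ee_rot: [0.753, -0.658, -0.002, -0.008]
contact_force: [1.6, -1.0, -0.6]
gripper_width: 12.6
```

```bash
python3 - <<'E'
from h import *
crop(arm.get_image("scene"),300,140,440,240,5,"pics/s5.png")
crop(arm.get_image("top"),300,150,450,250,5,"pics/t5.png")
np.set_printoptions(precision=1,suppress=True)
for t in["sled_handle","bottle_center","oil_bottle","lock_hole","sled_hole"]:
  for n in("scene","top"):
      for r in arm.place_of(n,t)[:2]: print(t,n,round(r["confidence"],2),w(n,r["centre"]))
E
python3 plan.py 509 -131 60 -171.3 5
```

```text
sled_handle scene 0.64 [501.5 -88.3  50.8]
sled_handle top 0.61 [501.2 -88.7  51.2]
bottle_center scene 0.52 [434.3 247.1  33.9]
bottle_center top 0.5 [ 460.  -363.2   40.1]
oil_bottle scene 0.62 [427.3 244.8  -1.9]
oil_bottle top 0.48 [ 459.5 -366.5    3. ]
oil_bottle top 0.43 [428.2 241.5   2.3]
lock_hole scene 0.61 [565.8  44.5  35.6]
lock_hole scene 0.56 [ 600.8 -196.2    5.4]
lock_hole top 0.83 [556.5  41.7  31.5]
sled_hole scene 0.9 [572.7 -47.4  34.3]
sled_hole scene 0.38 [429.9 342.2   1.7]
sled_hole top 0.63 [430.5 499.3   2.7]
pos [ 511.3 -148.5  151.2] toolY -172.4 roll -1.1 j [ 0.01  0.3  -0.33 -0.02 -0.93  0.13] F [ 1.  -0.1 -0.3] w -0.1 t 12.2
dist [ -2.3  17.5 -91.2] 92.9
-0.0033,0.0001,0.0183,-0.23, -0.0033,0.0001,0.0183,-0.23, -0.0033,0.0001,0.0183,-0.23, -0.0033,0.0001,0.0183,-0.23, -0.0033,0.0001,0.0183,-0.23
```

View pics/s5.png

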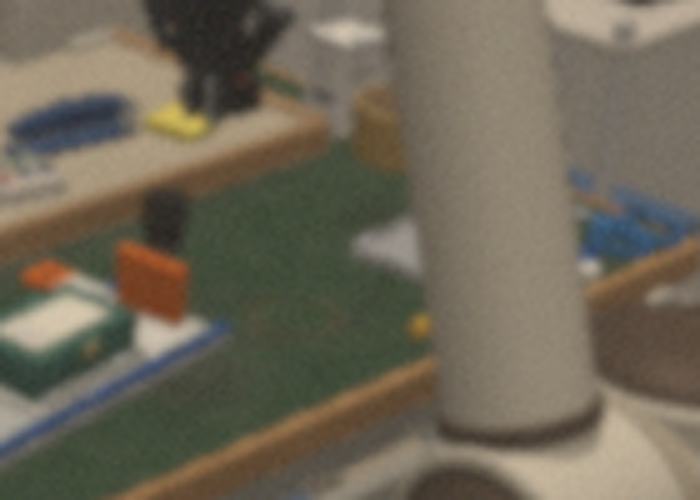

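View pics/t5.png

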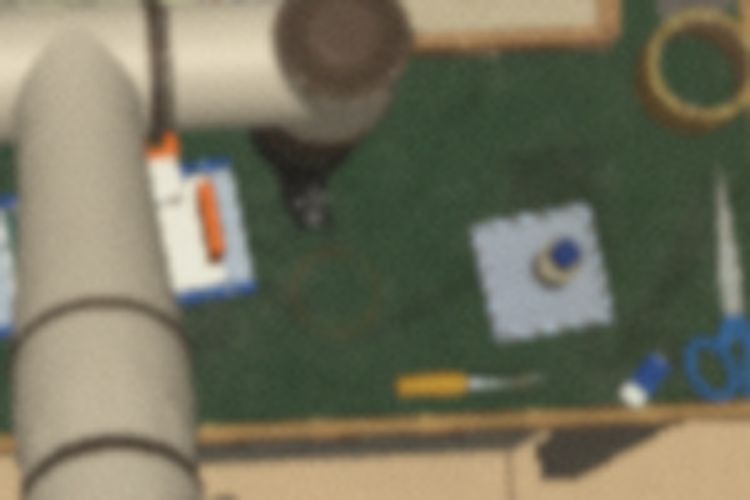

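The bottle stands in the tray: cap at crop px (567,252), inside the steel square 475–610 × 205–340. Its lean is just the perspective away from the camera. The closed gripper is behind the handle, ready to push.

Request:
arm_command:
  commands: [-0.001,0,0.025,-1,-0.001,0,0.035,0,0,0,0.035,0,0,0,0.015,0,0,0,0.005,0]

```text
clock: 12.7
position: [514.3, -147.7, 35.0]
ee_rot: [0.757, -0.654, 0.001, -0.01]
contact_force: [-0.1, 0.2, 0.5]
gripper_width: -0.3
```

```bash
python3 plan.py 507.5 -127 32 -171.3 2;python3 plan.py 490 -11 32 -171.3 5
```

```text
pos [ 514.3 -147.7   35. ] toolY -171.6 roll -0.3 j [ 0.02  0.46 -0.45 -0.02 -0.65  0.15] F [-0.1  0.2  0.5] w -0.3 t 12.7
dist [-6.8 20.7 -3. ] 22.0
-0.0107,0.0019,0.0016,-0.17, -0.0107,0.0019,0.0016,-0.17, pos [ 514.3 -147.7   35. ] toolY -171.6 roll -0.3 j [ 0.02  0.46 -0.45 -0.02 -0.65  0.15] F [-0.1  0.2  0.5] w -0.3 t 12.7
dist [-24.3 136.7  -3. ] 138.9
-0.0277,0.0008,0.0009,-0.07, -0.0277,0.0008,0.0009,-0.07, -0.0277,0.0008,0.0009,-0.07, -0.0277,0.0007,0.0009,-0.07, -0.0277,0.0007,0.0009,-0.07
```

Request:
arm_command:
  commands: [-0.012,0.003,0.003,0,-0.015,0.001,0,0,-0.015,0,0,0,-0.015,0,0,0,-0.015,0,0,0]

```text
clock: 13.2
position: [499.7, -75.8, 34.6]
ee_rot: [0.755, -0.655, 0.002, -0.011]
contact_force: [1.6, -1.7, -1.3]
gripper_width: 0.0
```

Request:
arm_command:
  commands: [-0.015,0,0,0,-0.015,0,0,0,-0.015,0,0,0,-0.008,0,0,0,-0.005,0,0,0]

```text
clock: 13.7
position: [490.7, -14.7, 39.4]
ee_rot: [0.756, -0.655, 0.004, -0.012]
contact_force: [0.9, -5.6, -4.9]
gripper_width: -0.3
```

```bash
python3 plan.py 489 -12 32 -171.3 5; python3 - <<'E'
from h import *
crop(arm.get_image("scene"),250,140,410,260,4.5,"pics/s6.png")
E
```

```text
pos [490.7 -14.7  39.4] toolY -171.8 roll -0.5 j [ 0.3   0.39 -0.57 -0.01 -0.59 -0.15] F [ 0.9 -5.6 -4.9] w -0.3 t 13.7
dist [-1.7  2.7 -7.4] 8.0
-0.0006,0.0003,0.0015,-0.1, -0.0006,0.0003,0.0015,-0.1, -0.0006,0.0003,0.0015,-0.1, -0.0006,0.0003,0.0015,-0.1, -0.0006,0.0003,0.0015,-0.1
```

View pics/s6.png

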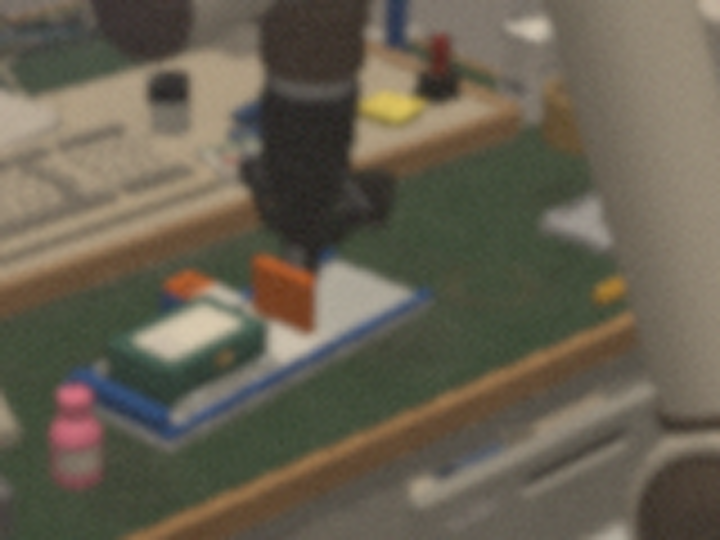

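Request:
arm_command:
  commands: [-0.005,0,0.001,0,-0.005,0,0.001,0,-0.005,0,0.001,0,-0.005,0,0.001,0,-0.005,0,0,0]

```text
clock: 14.25
position: [490.5, -14.8, 39.8]
ee_rot: [0.757, -0.653, 0.014, -0.0]
contact_force: [12.7, -32.1, -14.0]
gripper_width: -0.1
```

The sled does not advance at all under 32 N, so it is against the stop. I'm backing off and looking.

Request:
arm_command:
  commands: [0.01,0,-0.002,0,0.015,0,-0.01,0,0.01,0,-0.03,0,0,0,-0.04,0,0,0,-0.04,0]

```text
clock: 14.75
position: [489.9, -51.9, 162.1]
ee_rot: [0.755, -0.656, 0.01, 0.004]
contact_force: [1.3, -0.1, -0.2]
gripper_width: 0.1
```

Request:
arm_command:
  commands: [-0.03,0.03,-0.005,-8,-0.03,0.03,0,-8,-0.03,0.03,0,-8,-0.03,0.03,0,-8,-0.03,0.03,0,-8]
  jaw: 1

```text
clock: 15.25
position: [301.0, 25.1, 170.1]
ee_rot: [0.937, -0.349, 0.018, -0.001]
contact_force: [-1.4, 2.2, 0.7]
gripper_width: 72.1
```

```bash
python3 plan.py 428 341 130 -81.3 5; python3 - <<'E'
from h import *
crop(arm.get_image("scene"),210,140,370,260,4.5,"pics/s7.png")
crop(arm.get_image("top"),210,150,370,250,4.5,"pics/t7.png")
np.set_printoptions(precision=1,suppress=True)
for t in["sled_handle","lock_hole","sled_hole","pin_center","lock_pin"]:
  for n in("scene","top"):
      for r in arm.place_of(n,t)[:2]: print(t,n,round(r["confidence"],2),w(n,r["centre"]))
E
```

```text
pos [301.   25.1 170.1] toolY -130.9 roll -49.6 j [ 0.68 -0.17 -0.82  0.04 -0.9   0.16] F [-1.4  2.2  0.7] w 72.1 t 15.25
dist [127.  315.9 -40.1] 342.9
-0.0225,-0.0643,0.0082,-9.92, -0.0111,-0.0672,0.0082,-9.92, 0.0007,-0.0681,0.0082,-9.92, 0.0124,-0.0669,0.0082,-9.92, 0.0237,-0.0638,0.0082,-9.92
sled_handle scene 0.61 [490.    5.2  50.5]
sled_handle top 0.67 [486.5   3.4  50. ]
sled_handle top 0.53 [484.4  32.1  -3.5]
lock_hole scene 0.73 [562.7  43.7  32.4]
lock_hole top 0.66 [554.8  40.9  31.4]
sled_hole scene 0.7 [559.5  45.3  31.9]
sled_hole scene 0.49 [ 370.3 -428.3    4.7]
sled_hole top 0.89 [560.7  41.4  29.3]
sled_hole top 0.26 [426.5 497.5   0.5]
pin_center scene 0.51 [428.1 344.6  36.5]
pin_center top 0.45 [426.9 339.3  46.1]
lock_pin scene 0.65 [425.7 343.2   3.6]
```

View pics/s7.png

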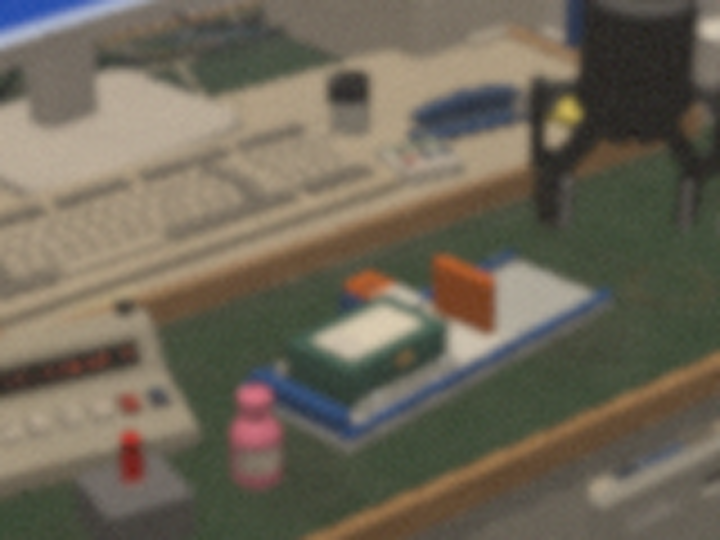

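View pics/t7.png

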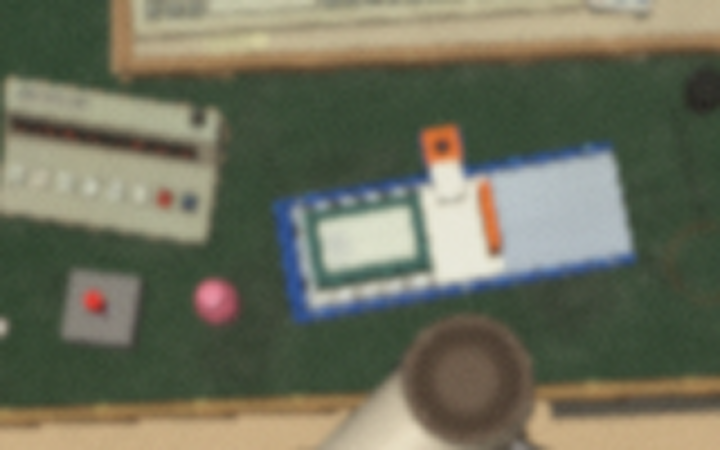

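```bash
python3 - <<'E'
from h import *
np.set_printoptions(precision=1,suppress=True)
for n,roi in(("top",(295,172,318,190)),("scene",(280,195,305,215))):
  a=np.mean([arm.get_image(n).astype(float) for _ in range(8)],0);np.save(f"pics/home_{n}.npy",a)
  k=cv2.resize(a.astype(np.float32),None,fx=8,fy=8,interpolation=cv2.INTER_CUBIC)
  x0,y0,x1,y1=roi;c=k[y0*8:y1*8,x0*8:x1*8]
  cv2.imwrite(f"pics/ear_{n}.png",cv2.resize(np.clip(c,0,255).astype(np.uint8)[:,:,::-1],None,fx=3,fy=3))
  R,G,B=c[...,0],c[...,1],c[...,2]
  m=((R-B>55)).astype(np.uint8);
  N,l,s,ce=cv2.connectedComponentsWithStats(m);i=1+s[1:,4].argmax();
  cs,_=cv2.findContours((l==i).astype(np.uint8),0,2);h=max(cs,key=cv2.contourArea);M=cv2.moments(h)
  u=np.array([M["m10"],M["m01"]])/M["m00"]/8+[x0,y0]-.5+1/16
  print(n,u,M["m00"]/64,back(n,u,32), "rect",cv2.minAreaRect(h)[1])
  if n=="top":
    g=c.sum(2);yy,xx=np.unravel_index(np.argmin(np.where(cv2.erode(cv2.drawContours(np.zeros_like(m),[h],-1,1,-1),np.ones((17,17)))>0,g,1e9)),g.shape)
    print("dark",np.array([xx,yy])/8+[x0,y0]-.5,back(n,np.array([xx,yy])/8+[x0,y0]-.5,32))
E
```

```text
top [307.7 181.7] 67.203125 [558.6  40.1  32. ] rect (71.38627624511719, 68.05230712890625)
dark [307.6 182. ] [557.4  40.6  32. ]
scene [291.6 202.6] 46.7890625 [561.7  42.7  32. ] rect (49.64775848388672, 84.43280792236328)
```

View pics/ear_top.png

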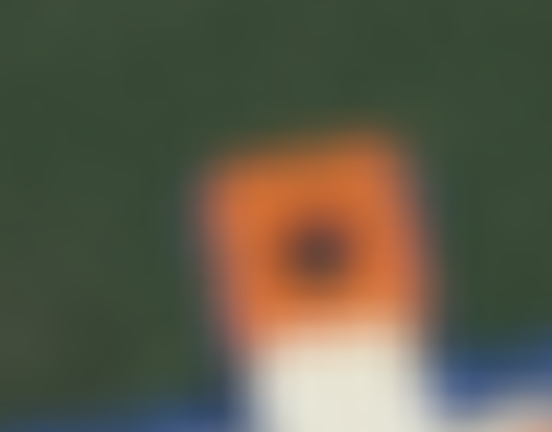

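View pics/ear_scene.png

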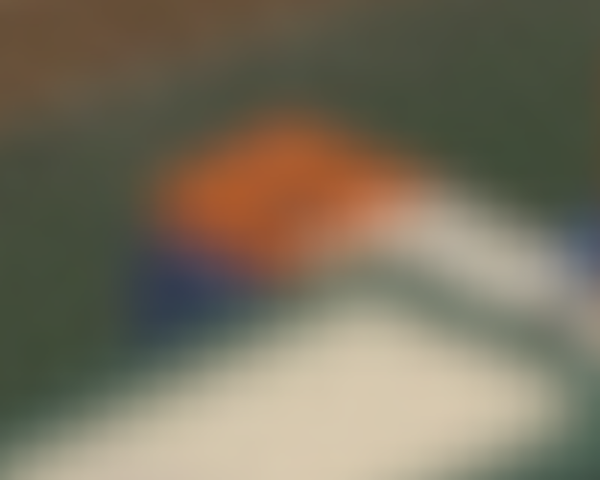

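```bash
cat > red.py <<'E'
from h import *
from scipy.optimize import least_squares
def redc(a,roi,thr=.5):
    x0,y0,x1,y1=roi
    k=cv2.resize(a.astype(np.float32),None,fx=8,fy=8,interpolation=cv2.INTER_CUBIC)[y0*8:y1*8,x0*8:x1*8]
    v=k[...,0]-np.maximum(k[...,1],k[...,2]);v=np.clip(v-10,0,None)
    m=(v>thr*v.max()).astype(np.uint8);N,l,s,ce=cv2.connectedComponentsWithStats(m);i=1+s[1:,4].argmax()
    return ce[i]/8+[x0,y0]-.5+1/16,s[i,4]/64,s[i,:4]/8
def cylc(n,p,z0,z1,r=8):
    t=np.linspace(0,2*np.pi,33)[:-1]
    P=np.array([[p[0]+r*np.cos(q),p[1]+r*np.sin(q),z] for q in t for z in(z0,z1)])
    h=cv2.convexHull(proj(n,P).astype(np.float32));M=cv2.moments(h);return np.array([M["m10"],M["m01"]])/M["m00"],M["m00"]
def solve(n,uv,z0,z1,g): return least_squares(lambda p:cylc(n,p,z0,z1)[0]-uv,g,diff_step=1e-3).x
E
python3 - <<'E'
from red import *
np.set_printoptions(precision=1,suppress=True)
for n,roi in(("top",(222,205,245,230)),("scene",(225,228,252,256))):
  a=np.load(f"pics/home_{n}.npy")
  for thr in(.4,.5,.6):
    uv,A,b=redc(a,roi,thr);p=solve(n,uv,38,72,[428,341]);print(n,thr,uv,A,b,p,cylc(n,p,38,72))
E
```

```text
top 0.4 [230.3 216.4] 15.140625 [6.6 9.6 4.2 4.5] [428.4 344. ] (array([230.3, 216.4]), 22.55738243740052)
top 0.5 [230.3 216.4] 11.859375 [6.9 9.9 3.8 4. ] [428.5 344. ] (array([230.3, 216.4]), 22.558203114080243)
top 0.6 [230.3 216.4] 9.171875 [ 7.1 10.1  3.4  3.5] [428.4 344. ] (array([230.3, 216.4]), 22.556752455537207)
scene 0.4 [238.7 240.7] 42.09375 [11.6  7.6  4.9 11.2] [432.1 342.5] (array([238.7, 240.7]), 65.85898334369995)
scene 0.5 [238.7 240.5] 30.359375 [11.9  7.8  4.2 10.6] [432.9 342.1] (array([238.7, 240.5]), 65.78974618494976)
scene 0.6 [238.5 237.2] 8.90625 [12.2  8.1  3.5  3.2] [449.1 332.5] (array([238.5, 237.2]), 64.25570918002632)
```

```bash
python3 plan.py 428 342 130 -81.3 10
```

```text
pos [301.9  24.6 169.8] toolY -131.2 roll -49.9 j [ 0.67 -0.17 -0.82  0.04 -0.9   0.16] F [-0.2  0.2  0.4] w 85.5 t 16.65
dist [126.1 317.4 -39.8] 343.9
-0.0116,-0.0321,0.004,-4.99, -0.0087,-0.033,0.004,-4.99, -0.0058,-0.0337,0.004,-4.99, -0.0029,-0.034,0.004,-4.99, 0.0001,-0.0342,0.004,-4.99
0.0031,-0.034,0.004,-4.99, 0.006,-0.0336,0.004,-4.99, 0.0089,-0.033,0.004,-4.99, 0.0118,-0.0321,0.004,-4.99, 0.0145,-0.0309,0.004,-4.99
```

Request:
arm_command:
  commands: [-0.012,-0.032,0.004,-5,-0.009,-0.033,0.004,-5,-0.006,-0.034,0.004,-5,-0.003,-0.034,0.004,-5,0,-0.034,0.004,-5]

```text
clock: 17.15
position: [363.8, 187.1, 149.9]
ee_rot: [0.991, -0.135, 0.018, 0.003]
contact_force: [0.9, -0.4, -0.2]
gripper_width: 85.2
```

Request:
arm_command:
  commands: [0.003,-0.034,0.003,-5,0.006,-0.034,0.003,-5,0.009,-0.033,0.003,-5,0.01,-0.026,0.003,-5,0.01,-0.02,0.003,-5]

```text
clock: 17.65
position: [420.3, 338.2, 133.0]
ee_rot: [0.995, 0.093, 0.017, 0.008]
contact_force: [-0.4, -0.5, 0.5]
gripper_width: 85.3
```

```bash
python3 plan.py 428 342 110 -81.3 5
```

```text
pos [420.3 338.2 133. ] toolY -79.3 roll 2.0 j [ 1.    0.33 -0.37  0.05 -0.87  0.73] F [-0.4 -0.5  0.5] w 85.3 t 17.65
dist [  7.7   3.8 -23. ] 24.6
0.0015,-0.0005,0.0047,0.4, 0.0015,-0.0006,0.0047,0.4, 0.0015,-0.0006,0.0047,0.4, 0.0015,-0.0006,0.0047,0.4, 0.0015,-0.0006,0.0047,0.4
```

```bash
python3 - <<'E'
from h import *
from scipy.spatial.transform import Rotation as Ro
s=arm.read_state();R=Ro.from_quat(s["ee_rot"]).as_matrix();print(R.round(3))
E
```

```text
[[ 0.982  0.186  0.035]
 [ 0.186 -0.982 -0.012]
 [ 0.032  0.019 -0.999]]
```

Request:
arm_command:
  commands: [0.005,-0.002,0.01,1,0.003,-0.001,0.02,1,0,0,0.02,0,0,0,0.015,0,0,0,0.005,0]

```text
clock: 18.15
position: [431.2, 343.3, 58.4]
ee_rot: [0.997, 0.073, 0.017, 0.008]
contact_force: [-0.1, -1.3, -0.2]
gripper_width: 85.5
```

```bash
python3 plan.py 428.5 342 44 -81.3 3;python3 - <<'E'
from h import *
crop(arm.get_image("scene"),210,190,290,270,7,"pics/s8.png")
crop(arm.get_image("top"),200,180,280,240,7,"pics/t8.png")
E
```

```text
pos [431.2 343.3  58.4] toolY -81.7 roll -0.4 j [ 0.99  0.44 -0.42  0.06 -0.7   0.69] F [-0.1 -1.3 -0.2] w 85.5 t 18.15
dist [ -2.7  -1.3 -14.4] 14.7
-0.0011,0.0002,0.0048,-0.12, -0.0011,0.0002,0.0048,-0.12, -0.0011,0.0002,0.0048,-0.12,
```

View pics/s8.png

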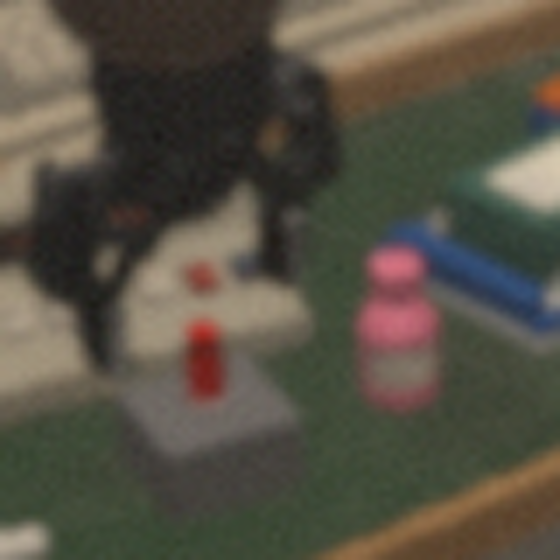

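View pics/t8.png

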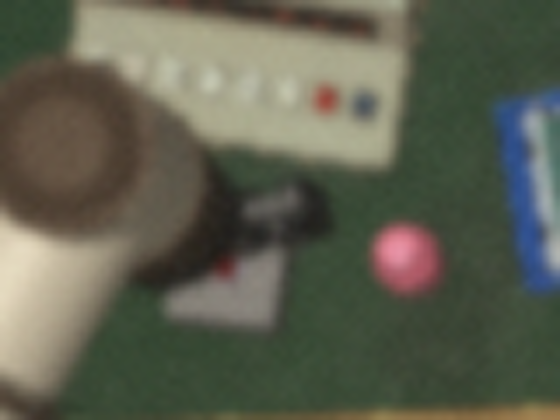

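Request:
arm_command:
  commands: [-0.003,0,0.006,0,0,0,0.006,0,0,0,0.002,0,0,0,0,0,0,0,0,0]

```text
clock: 18.75
position: [429.7, 344.0, 46.9]
ee_rot: [0.997, 0.073, 0.019, 0.006]
contact_force: [-0.3, 0.2, -0.1]
gripper_width: 85.2
```

```bash
python3 plan.py 428 342 43.5 -81.3 1
```

```text
pos [429.7 344.   46.9] toolY -81.7 roll -0.4 j [ 0.99  0.46 -0.44  0.06 -0.66  0.68] F [-0.3  0.2 -0.1] w 85.2 t 18.75
dist [-1.7 -2.  -3.4] 4.3
-0.0021,0.0017,0.0034,-0.38,
```

Request:
arm_command:
  commands: [-0.002,0.002,0.003,0,0,0,0,0,0,0,0,0,0,0,0,0,0,0,0,0]
  jaw: 0.35

```text
clock: 19.25
position: [428.3, 341.9, 44.4]
ee_rot: [0.997, 0.073, 0.019, 0.005]
contact_force: [0.3, -0.4, 0.5]
gripper_width: 29.6
```

Request:
arm_command:
  commands: [0,0,0,0,0,0,0,0,0,0,0,0,0,0,0,0,0,0,0,0]
  jaw: 0

```text
clock: 19.75
position: [428.4, 342.2, 44.7]
ee_rot: [0.997, 0.073, 0.02, 0.005]
contact_force: [0.3, 0.7, 0.5]
gripper_width: 14.3
```

```bash
python3 plan.py 428 342 43.5 -81.3 1
```

```text
pos [428.4 342.2  44.7] toolY -81.7 roll -0.4 j [ 0.99  0.46 -0.45  0.06 -0.65  0.68] F [0.3 0.7 0.5] w 14.3 t 19.75
dist [-0.4 -0.2 -1.2] 1.3
-0.0005,0.0001,0.0012,-0.37,
```

Request:
arm_command:
  commands: [0,0,-0.01,0,0,0,-0.02,0,0,0,-0.03,0,0,0,-0.03,0,0,0,-0.02,0]

```text
clock: 20.25
position: [423.2, 341.8, 156.9]
ee_rot: [0.997, 0.073, 0.018, 0.007]
contact_force: [0.5, 0.3, 0.2]
gripper_width: 14.1
```

```bash
python3 plan.py 559.7 43 140 -81.7 10;python3 - <<'E'
from h import *
crop(arm.get_image("scene"),210,160,310,260,6,"pics/s9.png")
E
```

```text
pos [423.2 341.8 156.9] toolY -81.7 roll 0.0 j [ 1.    0.31 -0.33  0.05 -0.92  0.69] F [0.5 0.3 0.2] w 14.1 t 20.25
dist [ 136.5 -298.8  -16.9] 328.9
0.0091,0.0315,0.0025,0.0, 0.0091,0.0315,0.0025,0.0, 0.0091,0.0315,0.0025,0.0, 0.0091,0.0315,0.0025,0.0, 0.0091,0.0315,0.0025,0.0
0.0091,0.0315,0.0025,0.0, 0.0091,0.0315,0.0025,0.0, 0.0091,0.0315,0.0025,0.0, 0.0091,0.0315,0.0025,0.0, 0.0091,0.0315,0.0025,0.0
```

View pics/s9.png

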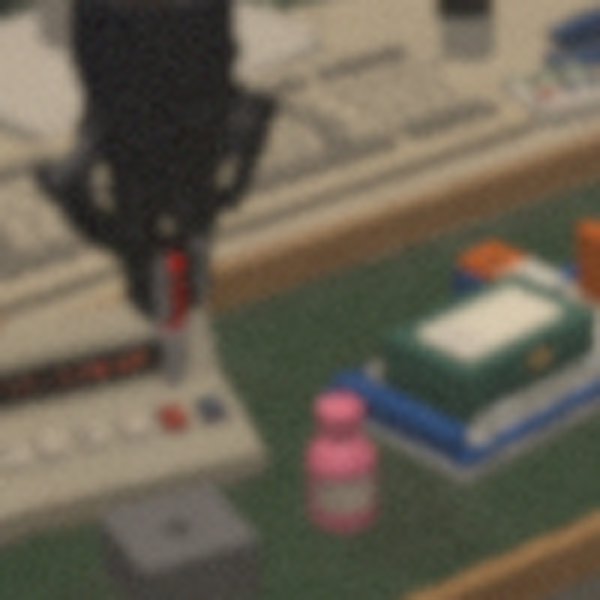

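The pin is out of the stand and in the fingers: red grip at crop px (175,280), steel shank below it. Next I carry it to the ear.

Request:
arm_command:
  commands: [0.009,0.03,0,0,0.01,0.034,0,0,0.01,0.034,0,0,0.01,0.034,0,0,0.01,0.034,0,0]

```text
clock: 20.8
position: [498.7, 186.1, 168.5]
ee_rot: [0.997, 0.078, 0.023, 0.002]
contact_force: [0.6, 0.4, -1.2]
gripper_width: 14.0
```

Request:
arm_command:
  commands: [0.009,0.032,0.003,0,0.009,0.032,0.003,0,0.009,0.028,0.003,0,0.005,0.018,0.003,0,0.003,0.008,0.003,0]

```text
clock: 21.3
position: [553.7, 66.9, 157.4]
ee_rot: [0.997, 0.076, 0.023, 0.001]
contact_force: [-0.3, 0.2, -0.0]
gripper_width: 14.3
```

```bash
python3 plan.py 559.7 43 95 -81.7 5
```

```text
pos [553.7  66.9 157.4] toolY -81.3 roll 0.4 j [ 0.42  0.32 -0.31  0.02 -0.91  1.29] F [-0.3  0.2 -0. ] w 14.3 t 21.3
dist [  6.  -23.9 -62.4] 67.1
-0.0001,0.0048,0.0125,0.07, -0.0001,0.0048,0.0125,0.07, -0.0001,0.0048,0.0125,0.07, -0.0001,0.0048,0.0125,0.07, -0.0001,0.0048,0.0125,0.07
```

Request:
arm_command:
  commands: [0,0.008,0.012,0,0,0.007,0.015,0,0,0.006,0.015,0,0,0.003,0.012,0,0,0,0.005,0]

```text
clock: 21.8
position: [559.1, 42.9, 94.6]
ee_rot: [0.997, 0.076, 0.023, 0.001]
contact_force: [-0.7, -0.4, -0.2]
gripper_width: 14.1
```

```bash
python3 plan.py 559.7 43 80 -81.7 2;python3 - <<'E'
from h import *
crop(arm.get_image("scene"),250,150,350,230,7,"pics/s10.png")
crop(arm.get_image("top"),270,150,350,220,7,"pics/t10.png")
E
```

```text
pos [559.1  42.9  94.6] toolY -81.3 roll 0.4 j [ 0.37  0.39 -0.37  0.02 -0.76  1.33] F [-0.7 -0.4 -0.2] w 14.1 t 21.8
dist [  0.6   0.1 -14.6] 14.6
-0.0,-0.0001,0.0073,0.2, -0.0,-0.0001,0.0073,0.2,
```

View pics/s10.png

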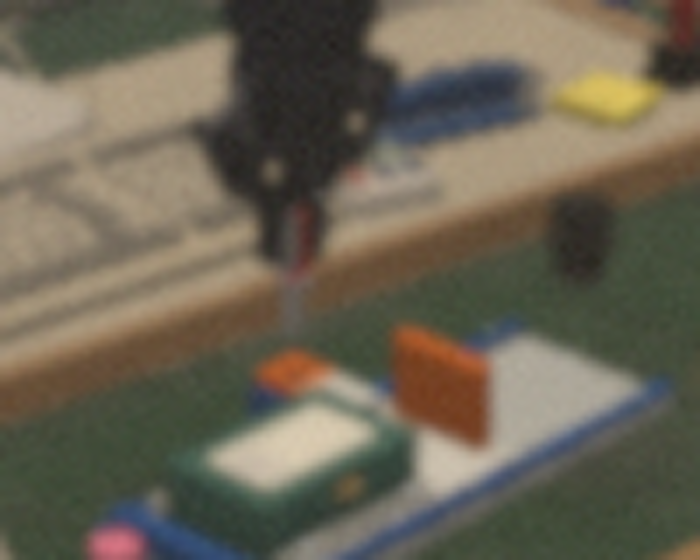

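View pics/t10.png

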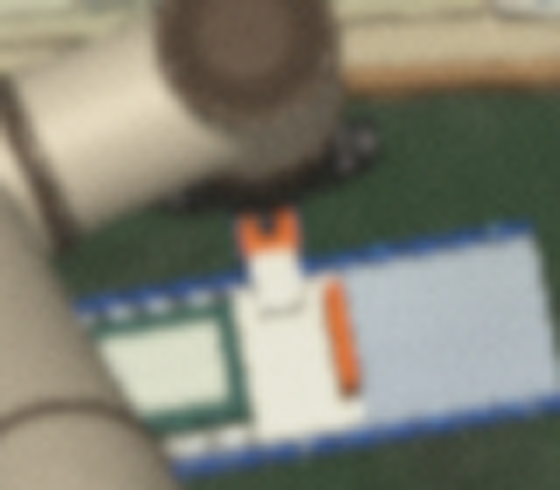

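Request:
arm_command:
  commands: [0,0,0.008,0,0,0,0.006,0,0,0,0.003,0,0,0,0,0,0,0,0,0]

```text
clock: 22.4
position: [561.5, 44.9, 78.5]
ee_rot: [0.997, 0.077, 0.025, 0.001]
contact_force: [-0.9, -0.1, -1.2]
gripper_width: 14.2
```

```bash
python3 plan.py 559.7 43 60 -81.3 2;python3 - <<'E'
from h import *
crop(np.mean([arm.get_image("scene") for _ in range(4)],0),270,170,330,220,11,"pics/s11.png")
crop(np.mean([arm.get_image("top") for _ in range(4)],0),285,160,335,200,11,"pics/t11.png")
E
```

```text
pos [561.5  44.9  78.5] toolY -81.1 roll 0.2 j [ 0.38  0.42 -0.39  0.02 -0.72  1.33] F [-0.9 -0.1 -1.2] w 14.2 t 22.4
dist [ -1.8  -1.9 -18.5] 18.7
-0.0015,0.0008,0.0092,0.08, -0.0015,0.0008,0.0092,0.08, [ WARN:0@2.639] global loadsave.cpp:1063 imwrite_ Unsupported depth image for selected encoder is fallbacked to CV_8U.
```

View pics/s11.png

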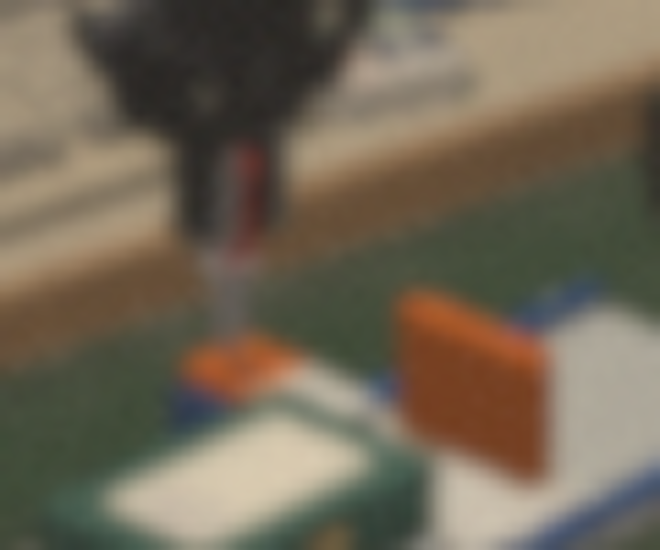

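View pics/t11.png

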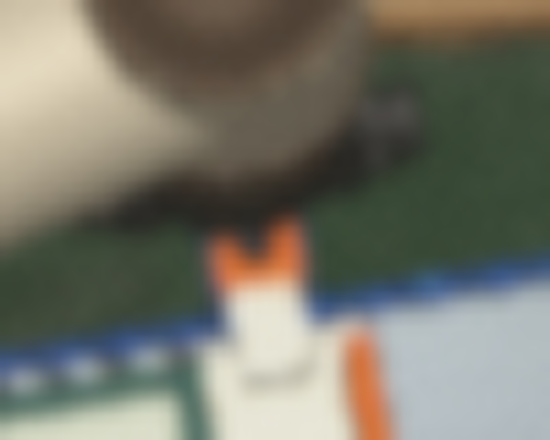

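Both the picture (tip at px 230, ear centre at 240) and the pose say the pin should move about 2 mm in −x and −y. I'll correct that and then lower it.

Request:
arm_command:
  commands: [-0.002,0.0015,0.001,0,-0.0005,0,0.002,0,0,0,0,0,0,0,0,0,0,0,0,0]

```text
clock: 23.3
position: [559.0, 42.6, 75.1]
ee_rot: [0.997, 0.077, 0.025, 0.001]
contact_force: [0.7, -0.7, -0.5]
gripper_width: 14.2
```

```bash
python3 plan.py 559.7 43 65 -81.3 2
```

```text
pos [559.   42.6  75.1] toolY -81.2 roll 0.1 j [ 0.37  0.42 -0.4   0.02 -0.71  1.33] F [ 0.7 -0.7 -0.5] w 14.2 t 23.3
dist [  0.7   0.4 -10.1] 10.1
0.0001,-0.0002,0.005,0.07, 0.0001,-0.0002,0.005,0.07,
```

Request:
arm_command:
  commands: [0,0,0.003,0,0,0,0.003,0,0,0,0.003,0,0,0,0,0,0,0,0,0]

```text
clock: 23.8
position: [559.3, 42.2, 65.2]
ee_rot: [0.997, 0.077, 0.024, 0.001]
contact_force: [-0.2, 0.2, 0.3]
gripper_width: 13.9
```

```bash
python3 plan.py 559.7 43 60 -81.3 2
```

```text
pos [559.3  42.2  65.2] toolY -81.2 roll 0.1 j [ 0.37  0.43 -0.4   0.03 -0.69  1.33] F [-0.2  0.2  0.3] w 13.9 t 23.8
dist [ 0.4  0.8 -5.2] 5.2
0.0001,-0.0004,0.0026,0.07, 0.0001,-0.0004,0.0026,0.07,
```

Request:
arm_command:
  commands: [0,0,0.004,0,0,0,0.004,0,0,0,0.003,0,0,0,0,0,0,0,0,0]

```text
clock: 24.3
position: [559.6, 42.2, 52.8]
ee_rot: [0.997, 0.077, 0.024, 0.001]
contact_force: [0.3, 0.3, 0.2]
gripper_width: 14.0
```

```bash
python3 plan.py 559.7 43 43 -81.3 2
```

```text
pos [559.6  42.2  52.8] toolY -81.2 roll 0.1 j [ 0.37  0.45 -0.41  0.03 -0.66  1.33] F [0.3 0.3 0.2] w 14.0 t 24.3
dist [ 0.1  0.8 -9.8] 9.9
-0.0001,-0.0004,0.0049,0.06, -0.0001,-0.0004,0.0049,0.06,
```

Request:
arm_command:
  commands: [0,0,0.004,0,0,0,0.003,0,0,0,0.002,0,0,0,0.001,0,0,0,0,0]

```text
clock: 24.8
position: [560.0, 42.1, 42.7]
ee_rot: [0.997, 0.077, 0.024, 0.001]
contact_force: [-0.9, 0.2, 2.1]
gripper_width: 14.2
```

```bash
python3 plan.py 559.7 43 43 -81.3 2
```

```text
pos [560.   42.1  42.7] toolY -81.2 roll 0.1 j [ 0.37  0.47 -0.42  0.03 -0.64  1.33] F [-0.9  0.2  2.1] w 14.2 t 24.8
dist [-0.3  0.9  0.3] 1.0
-0.0001,-0.0005,-0.0002,0.07, -0.0001,-0.0005,-0.0002,0.07,
```

Request:
arm_command:
  commands: [0,0,0.002,0,0,0,0.002,0,0,0,0.001,0,0,0,0,0,0,0,0,0]

```text
clock: 25.3
position: [560.0, 42.1, 42.7]
ee_rot: [0.997, 0.078, 0.024, 0.002]
contact_force: [-0.1, 0.1, -0.3]
gripper_width: 14.0
```

Request:
arm_command:
  commands: [0,0,0,0,0,0,0,0,0,0,0,0,0,0,0,0,0,0,0,0]
  jaw: 0.5

```text
clock: 25.8
position: [561.4, 42.9, 42.2]
ee_rot: [0.997, 0.078, 0.026, 0.001]
contact_force: [-0.9, -0.2, 0.5]
gripper_width: 42.3
```

```bash
python3 plan.py 560 42.1 82 -81.3 5
```

```text
pos [561.4  42.9  42.2] toolY -81.0 roll 0.3 j [ 0.37  0.47 -0.42  0.03 -0.63  1.33] F [-0.9 -0.2  0.5] w 42.3 t 25.8
dist [-1.4 -0.8 39.8] 39.9
0.0001,0.0002,-0.008,0.05, 0.0001,0.0002,-0.008,0.05, 0.0001,0.0002,-0.008,0.05, 0.0001,0.0002,-0.008,0.05, 0.0001,0.0002,-0.008,0.05
```

Request:
arm_command:
  commands: [0,0,-0.01,0,0,0,-0.015,0,0,0,-0.015,0,0,0,-0.01,0,0,0,0,0]

```text
clock: 26.3
position: [559.0, 42.9, 95.9]
ee_rot: [0.997, 0.078, 0.026, 0.001]
contact_force: [1.4, -0.9, -0.8]
gripper_width: 42.7
```

Request:
arm_command:
  commands: [0,0,0,0,0,0,0,0,0,0,0,0,0,0,0,0,0,0,0,0]
  jaw: 0

```text
clock: 26.8
position: [557.8, 42.5, 94.2]
ee_rot: [0.997, 0.078, 0.024, 0.001]
contact_force: [-0.1, 1.0, 1.3]
gripper_width: -0.2
```

```bash
python3 plan.py 560 42.5 74 -81.3 3;python3 - <<'E'
from h import *
crop(arm.get_image("scene"),260,150,340,220,8,"pics/s12.png")
E
```

```text
pos [557.8  42.5  94.2] toolY -81.0 roll 0.3 j [ 0.38  0.39 -0.38  0.02 -0.75  1.33] F [-0.1  1.   1.3] w -0.2 t 26.8
dist [  2.2  -0.  -20.2] 20.3
0.0004,0.0001,0.0068,0.08, 0.0004,0.0001,0.0068,0.08, 0.0004,0.0001,0.0068,0.08,
```

View pics/s12.png

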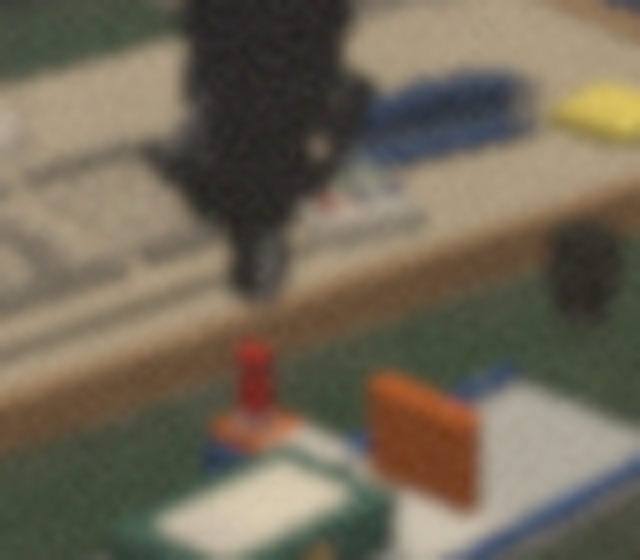

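The pin stands upright in the ear with its flange down on it (px 256,415), and only the red grip shows. I'll press on top with the closed fingers; the top should be at z = 70.

Request:
arm_command:
  commands: [0,0,0.007,0,0,0,0.006,0,0,0,0.004,0,0,0,0.003,0,0,0,0.003,0]

```text
clock: 27.35
position: [559.3, 42.4, 69.8]
ee_rot: [0.997, 0.079, 0.024, 0.002]
contact_force: [-5.9, 1.1, 24.3]
gripper_width: 0.2
```

Request:
arm_command:
  commands: [0,0,0.003,0,0,0,0.003,0,0,0,0.003,0,0,0,0.003,0,0,0,0.003,0]

```text
clock: 27.85
position: [563.3, 41.9, 70.8]
ee_rot: [0.996, 0.082, 0.028, 0.004]
contact_force: [-7.0, -0.4, 18.0]
gripper_width: 0.1
```

Top at z = 69.8 under 24 N, so the pin is fully seated. I'm retreating.

Request:
arm_command:
  commands: [0,0,-0.01,0,0,0,-0.03,0,0,0,-0.04,0,0,0,-0.04,0,0,0,-0.03,0]

```text
clock: 28.35
position: [552.2, 41.7, 222.4]
ee_rot: [0.996, 0.082, 0.024, 0.005]
contact_force: [0.6, 0.1, -0.0]
gripper_width: 0.0
```

Request:
arm_command:
  commands: [-0.04,0,0,0,-0.04,0,0,0,-0.04,0,0,0,-0.04,0,0,0,-0.04,0,0,0]

```text
clock: 28.85
position: [357.5, 9.8, 216.9]
ee_rot: [0.996, 0.082, 0.033, 0.004]
contact_force: [-1.7, 1.0, 1.7]
gripper_width: -0.0
```

```bash
python3 - <<'E'
from red import *
np.set_printoptions(precision=1,suppress=True)
crop(arm.get_image("scene"),200,140,440,260,3.3,"pics/s13.png")
a=arm.get_image("top");crop(a,210,150,450,250,3.3,"pics/t13.png")
for t in["sled_handle","sled_hole","pin_center","lock_pin","bottle_center","oil_bottle"]:
  for n in("scene","top"):
      for r in arm.place_of(n,t)[:2]: print(t,n,round(r["confidence"],2),w(n,r["centre"]))
s=arm.read_state();print(s["clock"],s["position"],s["contact_force"])
E
```

```text
sled_handle scene 0.84 [490.1   2.9  50.6]
sled_handle scene 0.57 [428.8 343.    0.7]
sled_handle top 0.88 [485.3  -0.7  51.5]
sled_hole scene 0.57 [559.4  45.6  29.5]
sled_hole scene 0.43 [562.1  42.1  32.9]
sled_hole top 0.96 [562.1  42.   32.4]
pin_center scene 0.56 [564.6  42.1  35.4]
pin_center scene 0.41 [485.7  38.9   2.9]
pin_center top 0.49 [558.7  37.9  40.1]
lock_pin scene 0.49 [561.7  40.5  -1.2]
lock_pin top 0.47 [557.1  42.    4.5]
bottle_center scene 0.66 [ 465.1 -359.8   33. ]
bottle_center scene 0.45 [430.2 246.8  30. ]
bottle_center top 0.61 [ 461.8 -364.1   40.2]
bottle_center top 0.38 [430.7 238.4  29.7]
oil_bottle scene 0.65 [ 461.8 -358.4    3.3]
oil_bottle scene 0.58 [431.  244.5  -0.4]
oil_bottle top 0.43 [428.3 241.    2.8]
oil_bottle top 0.38 [ 459.8 -365.6    4.7]
29.55 [359.1  10.3 216.7] [ 0.2  0.5 -0.1]
```

View pics/s13.png

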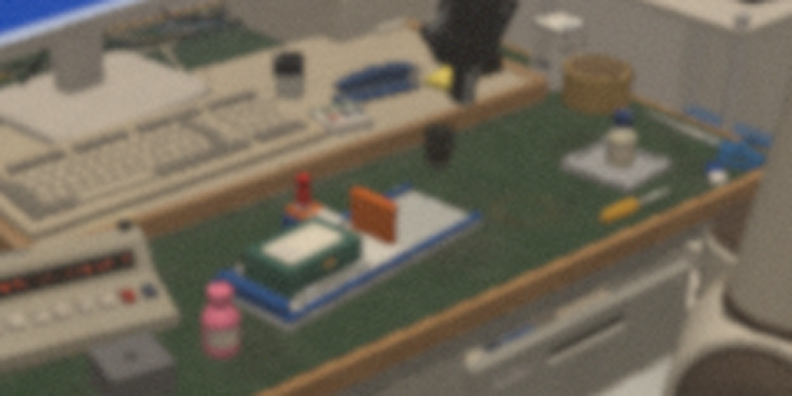

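View pics/t13.png

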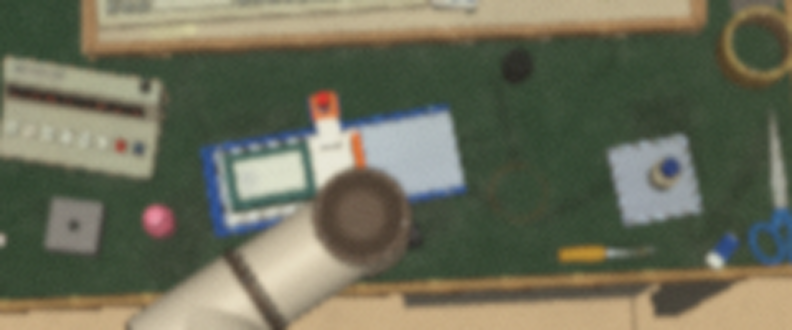

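The bottle stands upright in the tray (scene crop px 622,145), the sled is home, and the pin sits in the ear (303,190). The bystanders are where they were, and the gripper is clear. I'm handing the job in.

```bash
python3 -c "
from bench import arm
print(arm.job_done())"
```

```text
the job is handed in; nothing more can be done
None
```

The job is done in the order asked and was handed in at about 29.6 s of the 59 s allowed.

- **Bottle:** I lifted the white oil bottle off the track and stood it in the steel tray. Contact came at the expected floor height, and both cameras show it upright inside the rim.
- **Sled:** I pushed the white sled until it would not move any further at about 32 N measured along the track. The handle measures where it should be when the sled is home.
- **Pin:** I lowered the lock pin through the ear and lug with almost no contact force. It came to rest at its expected seated height, and pressing the top with 24 N put it at 69.8 mm, where 70 mm is fully seated.
- **Last look:** The gripper is clear and touching nothing, and the bystanders in view look unmoved.

Some checks disagreed slightly:
- **Cameras:** They differed by about 2–6 mm in places. I set the pin using positions relative to the stand and the ear instead.
- **Gripper tilt:** The gripper leaned about 2–3° after the sled push. The pin still went in without force.
- **Peak force while pushing:** The reading at the end of the sled push was about 37 N in total (12.7, −32.1, −14.0). This was at the closed fingertips. Readings come only at the end of each move, so a brief higher value would not have shown.

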